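# Change the solder reel on the bench stand

### The job

Change the solder reel on the stand: draw the yellow keeper all the way back by its red knob, lift off the empty white reel and stand it upright in the small square black tray beside the stand, then lower the full blue-flanged solder reel gently onto the spindle, collar up, until it sits flat on the base plate. Finally slide the keeper fully forward to its front stop so that its tongue lies over the reel again, and leave everything else on the bench where it is, including the orange-flanged copper reel.

Things in the scene. Friction and masses are not known exactly. Their poses are not given: they have to be found in the camera images.
- stand: Grey base plate fixed to the bench, 280 x 100 x 12 mm, with an upright steel spindle 16 mm in diameter rising 70 mm above the plate's top (the top 14 mm tapers to 8 mm across). Origin: on the bench under the spindle's axis; x points from the spindle along the slide, within 0.2 rad of world +y; the plate spans x = -55 to 225 mm.
- spindle_foot (a point): Foot of the spindle: on its axis, at the plate's top (12 mm above the bench). Same axes as the stand. A reel that is fully home has its origin here.
- keeper (a joint): Keeper carriage on its slide, m: 0 at the front stop (tongue 4 mm above the upper flange of a reel on the spindle, its end 27 mm from the spindle's axis, so the reel cannot be lifted), 0.07 at the rear stop (end 97 mm from the axis, reel free). Grows along the stand's +x. Friction about 3 N, stays where left, hard stops.
- keeper_knob (a point): Red upright knob, 24 mm across, 79 to 119 mm above the bench; this point: on its axis at half height, 100 mm from the spindle's axis when the joint reads 0. It stands on a yellow tongue 30 mm wide (71 to 79 mm above the bench) reaching 73 mm from the knob's axis towards the spindle, on a black carriage 50 mm long, 60 mm wide.
- empty_reel: Empty reel, all white with a bare barrel, on the spindle at the start. Flanges 80 mm across, undersides at 0 and 49 mm, 6 mm thick; hub collar to grip, 40 mm across, from 55 to 85 mm; through bore 20 mm. Origin: on the axis at the underside; z up out of the collar. About 0.1 kg.
- full_reel: Full solder reel, blue flanges and collar, silver-grey winding, standing collar up on the bench; it and the copper reel may stand in either of two places. Flanges 80 mm across, undersides at 0 and 49 mm, 6 mm thick; hub collar to grip, 40 mm across, from 55 to 85 mm; through bore 20 mm. Origin: on the axis at the underside; z up out of the collar. About 0.6 kg.
- tray: Fixed open black tray for empties, 150 x 150 mm outside, 45 mm tall, walls and floor 5 mm thick. Origin: centre of its underside; x and y along its sides, z up.
- copper_reel: Another reel of the same shape and size with orange flanges and copper winding; to be left alone. Origin: centre of its underside.
- board: Loose green circuit board, 110 x 80 x 20 mm with its parts; to be left alone. Origin: centre of its underside.
- meter: Yellow multimeter lying on its back, 75 x 150 x 40 mm; to be left alone. Origin: centre of its underside.
- screwdriver: Screwdriver lying down, 190 mm long along its x; to be left alone. Origin: centre of its underside.
- flux_jar: Amber jar, 56 mm across, 60 mm tall; to be left alone. Origin: centre of its underside.
- tip_cleaner: Steel tin with brass wool, 68 mm across, 60 mm tall; to be left alone. Origin: centre of its underside.
Mind the look-alikes: they are no part of the job. What is shaped like the tray but brown is not meant. What is shaped like the empty_reel but purple is not meant.

How it is judged:
On the way, in this order (a step that is already met when the one before it is completed fails the run):
1. the keeper is drawn back to its rear stop (value of joint keeper above 0.06 m), for 0.2 s.
2. the empty reel stands upright in the tray, released (x of empty_reel in the frame of tray between -0.04 and 0.04 m and y of empty_reel in the frame of tray between -0.04 and 0.04 m and z of empty_reel in the frame of tray below 0.012 m and angle between empty_reel's own z axis and vertical below 0.12 rad and contact force between empty_reel and the fingers below 0.5 N and linear speed of empty_reel below 0.03 m/s), for 0.2 s.
3. the full reel sits fully home on the spindle, collar up, released (horizontal distance between full_reel and spindle_foot below 0.005 m and z of full_reel in the frame of spindle_foot between -0.004 and 0.004 m and angle between full_reel's own z axis and vertical below 0.06 rad and contact force between full_reel and the fingers below 0.5 N and linear speed of full_reel below 0.03 m/s), for 0.2 s.
At the end, for the whole second after the job is handed in: Keeper within 5 mm of its front stop; full reel on the spindle, 5 mm sideways and 4 mm in height from fully home, upright (0.06 rad); empty reel upright (0.12 rad) on the tray's floor, within 40 mm of its middle along each side; both released, all at rest (all of step 2 and all of step 3 and value of joint keeper below 0.005 m and velocity of joint keeper below 0.01 m/s); the robot touches nothing.
It fails at once if the full reel is dropped or rammed onto the stand (over 70 N) (contact force between full_reel and stand above 70 N).
It fails at once if the copper reel is moved by more than 30 mm or knocked over (distance of copper_reel from where it was at the start of the episode above 0.03 m or angle between copper_reel's own z axis and vertical above 0.3 rad).
It fails at once if another thing on the bench is moved by more than 30 mm or knocked over (distance of any of board, meter, screwdriver, flux_jar, tip_cleaner from where it was at the start of the episode above 0.03 m or angle between any of board, meter, flux_jar, tip_cleaner's own z axis and vertical above 0.3 rad).
It also fails if it takes over 61 s, if anything falls off the work surface, if the arm or the gripper's body presses on something with over 40 N, if the wrist force passes 120 N, or if a joint passes its speed limit or range.

### The arm

A 6-joint arm with a two-finger parallel gripper is mounted at the origin on the work surface. World frame = base frame: x ahead of the robot, y to its left, z up, the work surface at z = 0. Lengths are in m, angles in rad, forces in N, time in s.
With the tool pointing down it reaches from about 0.375 to 0.9 m from the base axis. Payload 3.1 kg.
Tool frame: the origin (TCP) lies between the finger pads; the fingertips stand 25 mm ahead of it and the grasp point (between the pads) lies 6 mm ahead of it; z points along the fingers, y is the line along which they close (so a half turn about z gives the same grasp; the last joint's range is limited). The gripper opens to 85 mm and grips with 20 to 120 N. Pads are 22 mm wide; open, the fingers measure 114 mm over their backs; the gripper's body (76 mm by 85 mm) begins 54 mm behind the grasp point. The pads swing forward as they close: fully open they stand 13 mm farther back than shut.
Start: joints at [-1.474, 0.527, 1.433, -0, 1.181, -0.178], TCP at [0.17, -0.601, 0.256] pointing down, gripper open.
Joint ranges: [-3.08, 3.08], [-0.75, 2.2], [0.22, 2.44], [-1.43, 4.57], [0, 2.65], [-2.85, 2.85]. Speed limits (rad/s): [2.79, 2.79, 3.14, 3.14, 3.14, 3.14].

### API

Orientations are given as [roll, pitch, yaw] about the fixed x, y, z axes, in that order (R = Rz(yaw) Ry(pitch) Rx(roll)).
In Python, from station import readout, vision, bot, look_for, landmark_of gives the robot as it stands. The module is installed in compiled form; this text tells all that it offers.
- The arm moves only by the tool servo_tool, never from a script. Its argument "targets" is a list of rows, each an object of numbers: "dx", "dy", "dz": the shift along the tool's x, y, z in mm; "rx", "ry", "rz": the turn, a rotation vector about the tool's x, y, z in degrees. In form: [{"dx": .., "dy": .., "dz": .., "rx": .., "ry": .., "rz": ..}, ...]. A call has 1 to 10 rows; each row is the pose to reach, as a shift and turn from the pose commanded when the call began, along the tool's axes at that moment; what a row does not reach only later rows make up. A row lasts 1/8 s, in which the tool goes at most 62.5 mm and 10.7 degrees, less where a joint would pass 70% of its speed; a pose out of reach is approached as far as the arm can. A call with a gripper value outside its range is refused whole. "hand" is the closure, from 0 (fully open) to 1 (shut), set as the call begins (left out, the last holds). The fingers move at their own pace and stop on an object; the grip force is fixed at half the most. Time passes only in rows, so rows that repeat a pose let the fingers close. It gives the time, the measured TCP pose, the force, the opening and the grip force at its end, in the units of the state.
- readout.sense(): the state, without advancing time (a new reading comes with each control period).
- vision.snapshot(name): name is "scene" or "top" or "wrist"; returns a dict with "img" (420x560x3 uint8, red, green, blue), "K" (3x3 intrinsics, pixels), "k1" (the pictures are not rectified: a ray, as slopes to the right and down, at radius r is drawn at 1 + k1 r^2 times it, then the intrinsics apply), "extrinsics" (4x4, takes a point from world to camera coordinates); the wrist camera has in their place "tool_from_camera" (4x4, takes a point from camera to tool coordinates, whose origin is the TCP and whose axes are the flange's). Camera axes: x right, y up, looking along -z (the intrinsics and any distortion apply to the point x, -y, -z); pixel columns grow to the right and rows downward; lengths in m; the calibration is good to about 2 mm. A picture is of the moment at which its call begins: read the wrist's pose just before it. There is no depth.
- bot.sign_off(): hands the job in; it is judged then, once.
Trained networks look in a picture, given as the dict that the camera call returned (one of the last four; its "shot" number tells which), for a name from the list of things; names that differ only in an ending like _2 or _b are one class to them, and where a whole thing is asked for, a point or a joint stands for the part that bears it (a point fixed in the world has none). Each returns a list of dicts, best first, with "p" (0 to 1); they miss things now and then, are a little off and sometimes report something else, mostly with a low value. They report only what shows in the picture. A call takes as long as a camera call. They do not tell look-alikes from the thing itself.
- look_for(picture, query): "at" ([column, row] in pixels, amid what is visible of it).
- landmark_of(picture, query): "at" ([column, row] in pixels: a listed point, or the origin of a listed thing).
The state is a dict: "time": time; "joint_positions": joint angles; "joint_velocities": joint speeds; "joint_efforts": joint torques, N m; "tcp_pos": TCP position; "orientation": TCP orientation; "contact_force": force on the tool from outside, world axes, zero at the start; "torque": the same for the moment, N m; "opening": finger opening in m; "grasp_force": force on a finger pad.
Only numpy, scipy, OpenCV 4.12 (cv2) and the standard library are available. Lean on these libraries where they do the work, as an engineer would, in place of code of your own. Each camera call takes 0.05 s, during which the arm holds its last target. There are 200 camera calls.

## Working session

There is one attempt and no reset: what is moved stays moved. The work goes in short steps, Python scripts to look and compute and a tool call to move; the robot and the scene stay as the last step left them, time stands still between calls to the robot, and variables do not carry over. Pictures are saved under pics/ and viewed, at most 10 in all, crops included, and the job is handed in when it is done.

Besides the shell and the picture viewer there is one more tool, called after "Call:" by a JSON object that holds its "op" and its "data". servo_tool: Moves the arm, as the interface text tells. Its arguments: {"type":"object","properties":{"targets":{"type":"array"},"hand":{"type":"number"}},"required":["targets"]}

```bash
mkdir -p pics; cat > h.py <<'E'
import numpy as np, cv2
from station import readout, vision, bot, look_for, landmark_of
from scipy.spatial.transform import Rotation as Ro
def T_tool():
    s=readout.sense(); T=np.eye(4); T[:3,:3]=Ro.from_euler('xyz',s['orientation']).as_matrix(); T[:3,3]=s['tcp_pos']; return T
def snap(n):
    T=T_tool(); p=vision.snapshot(n)
    p['c2w']=T@np.array(p['tool_from_camera']) if n=='wrist' else np.linalg.inv(np.array(p['extrinsics']))
    return p
def ray(p,px):
    K=np.array(p['K'],float); 
    u=cv2.undistortPoints(np.array([[px]],float),K,np.array([p['k1'],0,0,0,0.]))[0,0]
    d=p['c2w'][:3,:3]@np.array([u[0],-u[1],-1]); return p['c2w'][:3,3],d
def at_z(p,px,z):
    o,d=ray(p,px); return o+d*(z-o[2])/d[2]
def proj(p,X):
    K=np.array(p['K'],float); c=np.linalg.inv(p['c2w'])@np.append(X,1)
    x=np.array([c[0],-c[1]])/-c[2]; x=x*(1+p['k1']*(x@x)); return K[:2,:2]@x+K[:2,2]
def save(p,n): cv2.imwrite('pics/'+n+'.png',p['img'][:,:,::-1])
def go(target,yaw=None):
    "shift in tool axes mm to world target; yaw change deg"
    T=T_tool(); return np.round(T[:3,:3].T@(np.array(target)-T[:3,3])*1000,1)
E
python3 - <<'E'
from h import *
np.set_printoptions(precision=3,suppress=True)
Z={'spindle_foot':.012,'keeper_knob':.099,'empty_reel':.012,'full_reel':0,'tray':0,'copper_reel':0}
for n in ['top','scene']:
    p=snap(n); save(p,n)
    for q,z in Z.items():
        for r in landmark_of(p,q)[:3]: print(n,q,round(r['p'],2),np.round(r['at']),at_z(p,r['at'],z))
print(readout.sense())
E
cd pics; python3 -c "
import cv2,numpy as np
print(1)"
```

```text
top spindle_foot 0.89 [285. 189.] [0.563 0.01  0.012]
top keeper_knob 0.93 [247. 177.] [0.583 0.115 0.099]
top empty_reel 0.8 [287. 188.] [0.566 0.004 0.012]
top empty_reel 0.8 [249. 135.] [0.721 0.118 0.012]
top full_reel 0.73 [333. 228.] [ 0.451 -0.133  0.   ]
top tray 0.74 [352. 163.] [ 0.645 -0.189  0.   ]
top copper_reel 0.84 [396. 229.] [ 0.451 -0.32   0.   ]
scene spindle_foot 0.61 [272. 247.] [0.556 0.001 0.012]
scene keeper_knob 0.69 [297. 254.] [0.574 0.111 0.099]
scene empty_reel 0.97 [269. 306.] [0.718 0.118 0.012]
scene empty_reel 0.95 [267. 246.] [ 0.562 -0.015  0.012]
scene full_reel 0.74 [257. 211.] [ 0.467 -0.132  0.   ]
scene tray 0.93 [206. 234.] [ 0.641 -0.206  0.   ]
scene tray 0.64 [257. 148.] [ 0.237 -0.324  0.   ]
scene copper_reel 0.81 [221. 182.] [ 0.444 -0.32   0.   ]
{'time': 0.7, 'joint_positions': array([-1.473,  0.527,  1.433,  0.   ,  1.181, -0.178]), 'joint_velocities': array([-0.   ,  0.001, -0.   , -0.002, -0.001,  0.001]), 'joint_efforts': array([ -0.001, -44.217, -17.839,  -0.   ,   0.001,  -0.   ]), 'tcp_pos': array([ 0.17 , -0.601,  0.256]), 'orientation': array([3.142, 0.   , 0.276]), 'contact_force': array([-0.209,  0.534,  0.349]), 'torque': array([ 0.033, -0.025,  0.006]), 'grasp_force': 0.0, 'opening': 0.08498884297400298}
1
```

View pics/top.png

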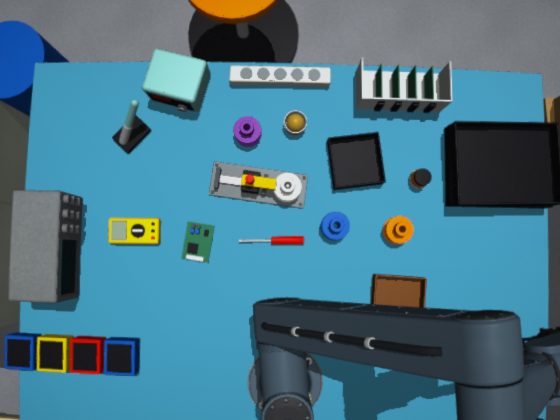

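View pics/scene.png

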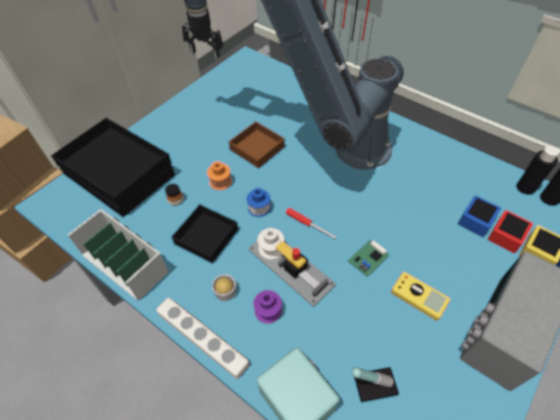

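The top picture shows the white reel under the keeper at (288,187), with the purple look-alike at (247,130). The black tray is at (355,161); the brown one is at (398,291) and a big black bin at (502,165). The blue reel is at (335,226) and the orange one at (398,230). White, the small square black tray and blue fit the description, so I'll confirm them in a crop.

```bash
python3 - <<'E'
from h import *
im=cv2.imread('pics/top.png')[105:255,200:430]
cv2.imwrite('pics/crop.png',cv2.resize(im,None,fx=3.4,fy=3.4,interpolation=cv2.INTER_CUBIC))
E
```

```text
(no output)
```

View pics/crop.png

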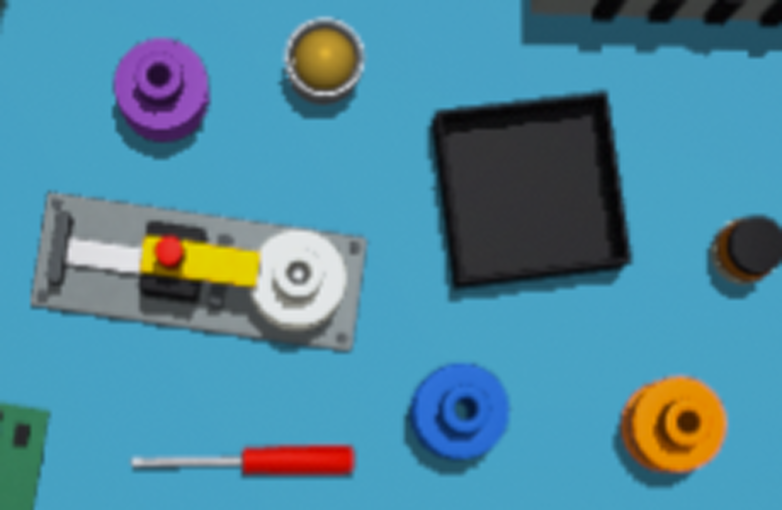

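Call:
{"op": "servo_tool", "data": {"targets": [{"dx": 578,"dy": -554,"dz": 0,"rz": 25},{"dx": 578,"dy": -554,"dz": 0,"rz": 25},{"dx": 578,"dy": -554,"dz": 0,"rz": 25},{"dx": 578,"dy": -554,"dz": 0,"rz": 25},{"dx": 578,"dy": -554,"dz": 0,"rz": 25},{"dx": 578,"dy": -554,"dz": 0,"rz": 25},{"dx": 578,"dy": -554,"dz": 0,"rz": 25},{"dx": 578,"dy": -554,"dz": 0,"rz": 25},{"dx": 578,"dy": -554,"dz": 0,"rz": 25},{"dx": 578,"dy": -554,"dz": 0,"rz": 25}]}}

```text
invalid input at $.targets[0]: expected keys dx, dy, dz, rx, ry, rz
```

The crop confirms it: white reel at crop (298,275) under the yellow tongue, black tray at (530,190), blue reel at (460,410), red knob at (168,250).

Call:
{"op": "servo_tool", "data": {"targets": [{"dx": 578,"dy": -554,"dz": 0,"rx": 0,"ry": 0,"rz": 25},{"dx": 578,"dy": -554,"dz": 0,"rx": 0,"ry": 0,"rz": 25},{"dx": 578,"dy": -554,"dz": 0,"rx": 0,"ry": 0,"rz": 25},{"dx": 578,"dy": -554,"dz": 0,"rx": 0,"ry": 0,"rz": 25},{"dx": 578,"dy": -554,"dz": 0,"rx": 0,"ry": 0,"rz": 25},{"dx": 578,"dy": -554,"dz": 0,"rx": 0,"ry": 0,"rz": 25},{"dx": 578,"dy": -554,"dz": 0,"rx": 0,"ry": 0,"rz": 25},{"dx": 578,"dy": -554,"dz": 0,"rx": 0,"ry": 0,"rz": 25},{"dx": 578,"dy": -554,"dz": 0,"rx": 0,"ry": 0,"rz": 25},{"dx": 578,"dy": -554,"dz": 0,"rx": 0,"ry": 0,"rz": 25}]}}

```text
time: 1.95
tcp_pos: [0.4878, -0.0606, 0.2567]
orientation: [3.141, -0.001, -0.161]
contact_force: [0.0, -0.0, 0.3]
opening: 0.0854
grasp_force: 0.0
```

```bash
python3 - <<'E'
from h import *
np.set_printoptions(precision=3,suppress=True)
p=snap('wrist'); save(p,'w1')
s=readout.sense(); print(s['time'],s['tcp_pos'],s['orientation'],s['joint_positions'],p['tool_from_camera'],p['K'],p['k1'],go([.575,.09,.256]))
for n in ['full_reel','copper_reel','tray','empty_reel','keeper_knob']:
  for r in landmark_of(p,n): print(n,r)
E
```

```text
2.0 [ 0.491 -0.054  0.257] [-3.137 -0.005 -0.156] [-0.34   0.349  1.757  0.007  1.031  1.383] [[-0.     0.959  0.283  0.071]
 [ 1.     0.    -0.001  0.   ]
 [-0.001  0.283 -0.959 -0.119]
 [ 0.     0.     0.     1.   ]] [[322.243   0.    279.147]
 [  0.    322.243 208.485]
 [  0.      0.      1.   ]] -0.0035852484316650137 [  60.9 -155.5    2. ]
full_reel {'at': [346.3, 193.0], 'p': 0.74}
copper_reel {'at': [504.7, 179.1], 'p': 0.77}
tray {'at': [382.5, 3.0], 'p': 0.87}
tray {'at': [497.3, 325.2], 'p': 0.72}
empty_reel {'at': [211.1, 123.9], 'p': 0.88}
keeper_knob {'at': [60.4, 132.7], 'p': 0.76}
```

Call:
{"op": "servo_tool", "data": {"targets": [{"dx": 45,"dy": -125,"dz": 0,"rx": 0,"ry": 0,"rz": 0},{"dx": 45,"dy": -125,"dz": 0,"rx": 0,"ry": 0,"rz": 0},{"dx": 45,"dy": -125,"dz": 0,"rx": 0,"ry": 0,"rz": 0},{"dx": 45,"dy": -125,"dz": 0,"rx": 0,"ry": 0,"rz": 0},{"dx": 45,"dy": -125,"dz": 0,"rx": 0,"ry": 0,"rz": 0}]}}

```text
time: 2.88
tcp_pos: [0.5502, 0.0519, 0.2562]
orientation: [3.141, 0.001, -0.163]
contact_force: [0.5, -0.3, 0.2]
opening: 0.0853
grasp_force: 0.0
```

```bash
cat >> h.py <<'E'
def blob(p,lo,hi,near=None,minA=40):
    "centroids (px), area, bbox of HSV-range blobs"
    h=cv2.cvtColor(p['img'],cv2.COLOR_RGB2HSV); m=cv2.inRange(h,np.array(lo),np.array(hi))
    n,l,st,c=cv2.connectedComponentsWithStats(m); 
    return sorted([(int(st[i,4]),c[i].round(1),st[i,:4]) for i in range(1,n) if st[i,4]>minA],key=lambda a:-a[0])
E
python3 - <<'E'
from h import *
np.set_printoptions(precision=3,suppress=True)
p=snap('wrist'); save(p,'w2')
s=readout.sense(); print(s['time'],s['tcp_pos'],s['orientation'],s['joint_positions'])
for n,z in [('full_reel',0),('tray',0),('empty_reel',.012),('keeper_knob',.099),('spindle_foot',.012)]:
  for r in landmark_of(p,n): print(n,r,at_z(p,r['at'],z))
for nm,lo,hi in [('white',(0,0,190),(180,40,255)),('red',(0,150,80),(8,255,255)),('yellow',(20,150,100),(35,255,255))]:
  print(nm,blob(p,lo,hi)[:4])
E
```

```text
2.925 [0.55  0.052 0.256] [ 3.141  0.001 -0.163] [-0.108  0.431  1.615 -0.     1.097  1.626]
full_reel {'at': [440.8, 227.3], 'p': 0.79} [ 0.454 -0.136  0.   ]
tray {'at': [494.1, 50.2], 'p': 0.66} [ 0.647 -0.196  0.   ]
empty_reel {'at': [185.9, 20.4], 'p': 0.88} [0.724 0.118 0.012]
empty_reel {'at': [320.9, 160.6], 'p': 0.62} [0.562 0.002 0.012]
keeper_knob {'at': [210.2, 181.9], 'p': 0.62} [0.573 0.109 0.099]
keeper_knob {'at': [495.7, 50.6], 'p': 0.32} [ 0.639 -0.135  0.099]
white [(4604, array([327.5, 165.7]), array([285, 125,  83,  84], dtype=int32)), (904, array([163.5, 168.5]), array([139, 159,  50,  21], dtype=int32)), (56, array([328.9, 172.5]), array([325, 169,   9,   8], dtype=int32))]
red [(825, array([208.6, 181.6]), array([192, 165,  34,  34], dtype=int32)), (627, array([343.9, 281.2]), array([312, 270,  64,  23], dtype=int32))]
yellow [(2596, array([249.2, 172.5]), array([187, 157, 106,  35], dtype=int32)), (2094, array([ 23. , 308.4]), array([  0, 282,  55,  66], dtype=int32))]
```

View pics/w2.png

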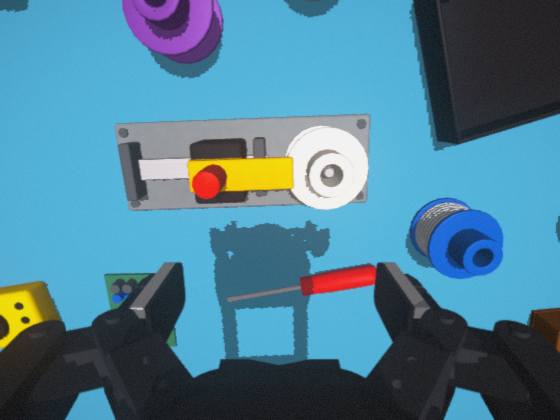

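The wrist picture shows the knob at (208,182), the spindle tip in the white collar at (329,172), and the plate's corners at (115,123), (370,114), (368,201) and (131,210).

```bash
python3 - <<'E'
from h import *
np.set_printoptions(precision=4,suppress=True)
import pickle
q=cv2.imread('pics/w2.png')
p=snap('wrist')
C=[at_z(p,c,.012)[:2] for c in [(116,123),(370,114),(368,201),(131,210)]]
print(np.array(C)); a=C[0]-C[1]; b=C[3]-C[2]; print([np.arctan2(-v[0],v[1]) for v in (a,b)],[np.linalg.norm(v) for v in (a,b)])
print('spin',at_z(p,(328.9,172.5),.082),'flange', at_z(p,(327,166),.067),'knob',at_z(p,(208.6,181.6),.104))
k=at_z(p,(208.6,181.6),.104); s=at_z(p,(328.9,172.5),.082); d=k-s; print(np.linalg.norm(d[:2]),np.arctan2(-d[0],d[1]))
E
```

```text
[[ 0.6398  0.2187]
 [ 0.6045 -0.0557]
 [ 0.5073 -0.0453]
 [ 0.5414  0.2311]]
[np.float64(-0.1279024961859478), np.float64(-0.1226102508732852)] [np.float64(0.2766620308458791), np.float64(0.27857089250419687)]
spin [0.5621 0.0046 0.082 ] flange [0.5656 0.0038 0.067 ] knob [0.5753 0.1101 0.104 ]
0.1063250240528489 -0.12450633126684318
```

Call:
{"op": "servo_tool", "data": {"targets": [{"dx": 16,"dy": -57,"dz": 30,"rx": 0,"ry": 0,"rz": -2.2},{"dx": 16,"dy": -57,"dz": 80,"rx": 0,"ry": 0,"rz": -2.2},{"dx": 16,"dy": -57,"dz": 120,"rx": 0,"ry": 0,"rz": -2.2},{"dx": 16,"dy": -57,"dz": 141,"rx": 0,"ry": 0,"rz": -2.2},{"dx": 16,"dy": -57,"dz": 141,"rx": 0,"ry": 0,"rz": -2.2}]}}

```text
time: 3.85
tcp_pos: [0.5746, 0.1076, 0.1135]
orientation: [3.141, 0.004, -0.122]
contact_force: [0.4, -0.3, 0.4]
opening: 0.0853
grasp_force: 0.0
```

Call:
{"op": "servo_tool", "data": {"hand": 1, "targets": [{"dx": 0,"dy": 0,"dz": 0,"rx": 0,"ry": 0,"rz": 0},{"dx": 0,"dy": 0,"dz": 0,"rx": 0,"ry": 0,"rz": 0},{"dx": 0,"dy": 0,"dz": 0,"rx": 0,"ry": 0,"rz": 0},{"dx": 0,"dy": 0,"dz": 0,"rx": 0,"ry": 0,"rz": 0},{"dx": 0,"dy": 0,"dz": 0,"rx": 0,"ry": 0,"rz": 0},{"dx": 0,"dy": 0,"dz": 0,"rx": 0,"ry": 0,"rz": 0}]}}

```text
time: 4.6
tcp_pos: [0.5764, 0.1076, 0.1165]
orientation: [-3.141, -0.002, -0.122]
contact_force: [-0.7, -0.1, 5.2]
opening: 0.0222
grasp_force: 58.6
```

Call:
{"op": "servo_tool", "data": {"targets": [{"dx": 0,"dy": -12,"dz": 0,"rx": 0,"ry": 0,"rz": 0},{"dx": 0,"dy": -30,"dz": 0,"rx": 0,"ry": 0,"rz": 0},{"dx": 0,"dy": -48,"dz": 0,"rx": 0,"ry": 0,"rz": 0},{"dx": 0,"dy": -60,"dz": 0,"rx": 0,"ry": 0,"rz": 0},{"dx": 0,"dy": -68,"dz": 0,"rx": 0,"ry": 0,"rz": 0},{"dx": 0,"dy": -70,"dz": 0,"rx": 0,"ry": 0,"rz": 0},{"dx": 0,"dy": -71,"dz": 0,"rx": 0,"ry": 0,"rz": 0},{"dx": 0,"dy": -71,"dz": 0,"rx": 0,"ry": 0,"rz": 0}]}}

```text
time: 5.6
tcp_pos: [0.5847, 0.1728, 0.1165]
orientation: [3.133, -0.0, -0.12]
contact_force: [-1.9, -17.3, 7.6]
opening: 0.0221
grasp_force: 59.5
```

Call:
{"op": "servo_tool", "data": {"hand": 0, "targets": [{"dx": 0,"dy": -69,"dz": 0,"rx": 0,"ry": 0,"rz": 0},{"dx": 0,"dy": 0,"dz": 0,"rx": 0,"ry": 0,"rz": 0},{"dx": 0,"dy": 0,"dz": 0,"rx": 0,"ry": 0,"rz": 0}]}}

```text
time: 5.98
tcp_pos: [0.5836, 0.1744, 0.1144]
orientation: [3.141, 0.003, -0.128]
contact_force: [0.2, 0.4, 1.3]
opening: 0.0759
grasp_force: 0.0
```

My first row there was wrong: it pushed outwards against the stop before coming back. I'll rise and check the keeper's position.

Call:
{"op": "servo_tool", "data": {"targets": [{"dx": 0,"dy": 0,"dz": -50,"rx": 0,"ry": 0,"rz": 0},{"dx": -20,"dy": 20,"dz": -100,"rx": 0,"ry": 0,"rz": 0},{"dx": -40,"dy": 70,"dz": -120,"rx": 0,"ry": 0,"rz": 0},{"dx": -40,"dy": 120,"dz": -120,"rx": 0,"ry": 0,"rz": 0},{"dx": -40,"dy": 120,"dz": -120,"rx": 0,"ry": 0,"rz": 0},{"dx": -40,"dy": 120,"dz": -120,"rx": 0,"ry": 0,"rz": 0}]}}

```text
time: 6.72
tcp_pos: [0.5308, 0.0647, 0.2357]
orientation: [-3.14, -0.001, -0.123]
contact_force: [-0.1, -0.5, -0.2]
opening: 0.0854
grasp_force: 0.0
```

```bash
python3 - <<'E'
from h import *
np.set_printoptions(precision=4,suppress=True)
p=snap('wrist'); save(p,'w3')
s=readout.sense(); print(s['time'],s['tcp_pos'],s['orientation'],s['opening'])
b=blob(p,(0,150,80),(8,255,255)); print('red',[(x[0],x[1],at_z(p,x[1],.11)) for x in b[:3]])
b=blob(p,(20,150,100),(35,255,255)); print('yel',[(x[0],x[1],x[2]) for x in b[:3]])
b=blob(p,(0,0,190),(180,40,255)); print('white',[(x[0],x[1],x[2],at_z(p,x[1],.082)) for x in b[:4]])
E
```

```text
6.775 [0.5307 0.0651 0.2354] [-3.1405 -0.0006 -0.1215] 0.0852525464926253
red [(1060, array([133.4, 156.1]), array([0.5842, 0.1692, 0.11  ])), (688, array([343.5, 278. ]), array([0.4623, 0.0183, 0.11  ]))]
yel [(3001, array([188. , 151.6]), array([116, 135, 117,  37], dtype=int32)), (2113, array([ 17.8, 298.9]), array([  0, 266,  41,  67], dtype=int32))]
white [(5585, array([343.1, 148.7]), array([297, 106,  92,  91], dtype=int32), array([0.5667, 0.0064, 0.082 ])), (582, array([249.3, 146.5]), array([233, 137,  31,  21], dtype=int32), array([0.5781, 0.084 , 0.082 ])), (66, array([347.1, 154.6]), array([343, 150,   9,  10], dtype=int32), array([0.5614, 0.0033, 0.082 ]))]
```

View pics/w3.png

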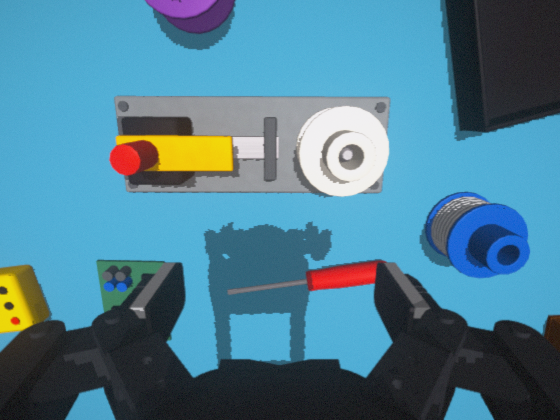

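The keeper is at the rear: the knob at (133,156) is about 168 mm from the spindle and the white reel is clear. Next I grasp the white collar.

Call:
{"op": "servo_tool", "data": {"targets": [{"dx": 39,"dy": 57,"dz": 10,"rx": 0,"ry": 0,"rz": 0},{"dx": 39,"dy": 57,"dz": 60,"rx": 0,"ry": 0,"rz": 0},{"dx": 39,"dy": 57,"dz": 110,"rx": 0,"ry": 0,"rz": 0},{"dx": 39,"dy": 57,"dz": 139,"rx": 0,"ry": 0,"rz": 0},{"dx": 39,"dy": 57,"dz": 139,"rx": 0,"ry": 0,"rz": 0}]}}

```text
time: 7.4
tcp_pos: [0.5606, 0.0042, 0.0937]
orientation: [-3.141, 0.006, -0.12]
contact_force: [-0.3, 0.1, 1.2]
opening: 0.0855
grasp_force: 0.0
```

Call:
{"op": "servo_tool", "data": {"hand": 1, "targets": [{"dx": 0,"dy": 0,"dz": 0,"rx": 0,"ry": 0,"rz": 0},{"dx": 0,"dy": 0,"dz": 0,"rx": 0,"ry": 0,"rz": 0},{"dx": 0,"dy": 0,"dz": 0,"rx": 0,"ry": 0,"rz": 0},{"dx": 0,"dy": 0,"dz": 0,"rx": 0,"ry": 0,"rz": 0},{"dx": 0,"dy": 0,"dz": 0,"rx": 0,"ry": 0,"rz": 0}]}}

```text
time: 8.02
tcp_pos: [0.563, 0.0026, 0.098]
orientation: [-3.141, -0.003, -0.122]
contact_force: [1.1, 1.4, 7.2]
opening: 0.0378
grasp_force: 60.1
```

Call:
{"op": "servo_tool", "data": {"targets": [{"dx": 0,"dy": 0,"dz": -20,"rx": 0,"ry": 0,"rz": 0},{"dx": 0,"dy": 0,"dz": -60,"rx": 0,"ry": 0,"rz": 0},{"dx": 0,"dy": 0,"dz": -100,"rx": 0,"ry": 0,"rz": 0},{"dx": 10,"dy": 18,"dz": -100,"rx": 0,"ry": 0,"rz": 0},{"dx": 34,"dy": 62,"dz": -100,"rx": 0,"ry": 0,"rz": 0},{"dx": 62,"dy": 112,"dz": -100,"rx": 0,"ry": 0,"rz": 0},{"dx": 90,"dy": 162,"dz": -100,"rx": 0,"ry": 0,"rz": 0},{"dx": 104,"dy": 188,"dz": -100,"rx": 0,"ry": 0,"rz": 0},{"dx": 104,"dy": 188,"dz": -90,"rx": 0,"ry": 0,"rz": 0},{"dx": 104,"dy": 188,"dz": -70,"rx": 0,"ry": 0,"rz": 0}]}}

```text
time: 9.28
tcp_pos: [0.6415, -0.1968, 0.165]
orientation: [-3.141, 0.001, -0.123]
contact_force: [-0.2, 0.7, -1.9]
opening: 0.038
grasp_force: 61.1
```

```bash
python3 - <<'E'
from h import *
np.set_printoptions(precision=4,suppress=True)
p=snap('wrist'); save(p,'w4')
s=readout.sense(); print(s['time'],s['tcp_pos'],s['orientation'],s['opening'])
for n in ('tray','full_reel'):
  for r in landmark_of(p,n): print(n,r,at_z(p,r['at'],0))
t=snap('top')
for r in landmark_of(t,'tray')[:2]: print(r,at_z(t,r['at'],0))
for r in landmark_of(t,'empty_reel')[:3]: print(r,at_z(t,r['at'],.04))
E
```

```text
9.325 [ 0.6394 -0.1953  0.1615] [-3.1385  0.0077 -0.1225] 0.03795825026199368
full_reel {'at': [244.9, 368.3], 'p': 0.95} [ 0.4547 -0.1365  0.    ]
{'at': [353.0, 162.3], 'p': 0.91} [ 0.647  -0.1918  0.    ]
{'at': [398.3, 299.8], 'p': 0.83} [ 0.2425 -0.3286  0.    ]
{'at': [248.5, 134.3], 'p': 0.62} [0.7165 0.118  0.04  ]
```

View pics/w4.png

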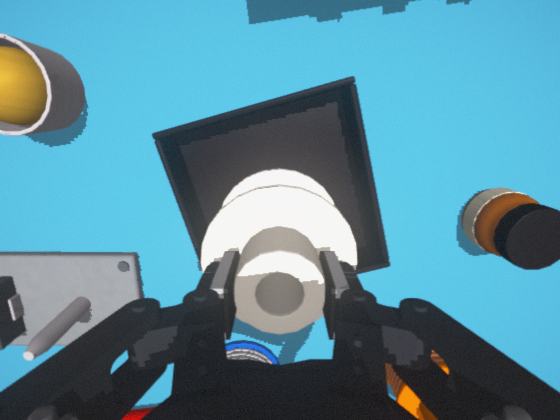

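The wrist picture shows the white reel held over the tray, with tray rim corners at (154,135), (353,78) and (388,265). I'll work out its centre from these.

```bash
python3 - <<'E'
from h import *
np.set_printoptions(precision=4,suppress=True)
p=snap('wrist')
C=[at_z(p,c,.045) for c in [(154,135),(353,78),(388,265)]]
print(np.array(C),(C[0]+C[2])/2,np.linalg.norm(C[0]-C[1]),np.linalg.norm(C[1]-C[2]),readout.sense()['tcp_pos'])
E
```

```text
[[ 0.709  -0.1125  0.045 ]
 [ 0.7301 -0.259   0.045 ]
 [ 0.5834 -0.2794  0.045 ]] [ 0.6462 -0.1959  0.045 ] 0.1479752756536407 0.14812477028723517 [ 0.6426 -0.1964  0.167 ]
```

Call:
{"op": "servo_tool", "data": {"targets": [{"dx": 3,"dy": 0,"dz": 30,"rx": 0,"ry": 0,"rz": 0},{"dx": 3,"dy": 0,"dz": 55,"rx": 0,"ry": 0,"rz": 0},{"dx": 3,"dy": 0,"dz": 68,"rx": 0,"ry": 0,"rz": 0},{"dx": 3,"dy": 0,"dz": 74,"rx": 0,"ry": 0,"rz": 0},{"dx": 3,"dy": 0,"dz": 76,"rx": 0,"ry": 0,"rz": 0},{"dx": 3,"dy": 0,"dz": 76,"rx": 0,"ry": 0,"rz": 0}]}}

```text
time: 10.38
tcp_pos: [0.646, -0.1974, 0.0913]
orientation: [3.141, -0.002, -0.122]
contact_force: [0.5, -0.9, -0.5]
opening: 0.038
grasp_force: 61.1
```

Call:
{"op": "servo_tool", "data": {"hand": 0, "targets": [{"dx": 0,"dy": 0,"dz": 0,"rx": 0,"ry": 0,"rz": 0},{"dx": 0,"dy": 0,"dz": 0,"rx": 0,"ry": 0,"rz": 0},{"dx": 0,"dy": 0,"dz": 0,"rx": 0,"ry": 0,"rz": 0},{"dx": 0,"dy": 0,"dz": 0,"rx": 0,"ry": 0,"rz": 0},{"dx": 0,"dy": 0,"dz": -40,"rx": 0,"ry": 0,"rz": 0},{"dx": 0,"dy": 0,"dz": -90,"rx": 0,"ry": 0,"rz": 0},{"dx": 0,"dy": 0,"dz": -130,"rx": 0,"ry": 0,"rz": 0},{"dx": -50,"dy": -30,"dz": -145,"rx": 0,"ry": 0,"rz": 0},{"dx": -90,"dy": -40,"dz": -145,"rx": 0,"ry": 0,"rz": 0},{"dx": -90,"dy": -40,"dz": -145,"rx": 0,"ry": 0,"rz": 0}]}}

```text
time: 11.62
tcp_pos: [0.5575, -0.1445, 0.2355]
orientation: [-3.14, 0.004, -0.121]
contact_force: [0.1, 0.2, -0.1]
opening: 0.0854
grasp_force: 0.0
```

```bash
python3 - <<'E'
from h import *
np.set_printoptions(precision=4,suppress=True)
p=snap('wrist'); save(p,'w5')
s=readout.sense(); print(s['time'],s['tcp_pos'],s['orientation'],s['opening'])
for n in ('full_reel','empty_reel'):
  for r in landmark_of(p,n): print(n,r,at_z(p,r['at'],0))
print('blue',[(x,at_z(p,x[1],.08)) for x in blob(p,(106,150,50),(125,255,255))[:3]])
E
```

```text
11.675 [ 0.5599 -0.1458  0.2358] [-3.1416  0.     -0.1219] 0.08507720783073469
full_reel {'at': [282.6, 263.4], 'p': 0.87} [ 0.454 -0.136  0.   ]
blue [((4319, array([282.1, 282.7]), array([245, 235,  75,  87], dtype=int32)), array([ 0.4733, -0.1371,  0.08  ]))]
```

View pics/w5.png

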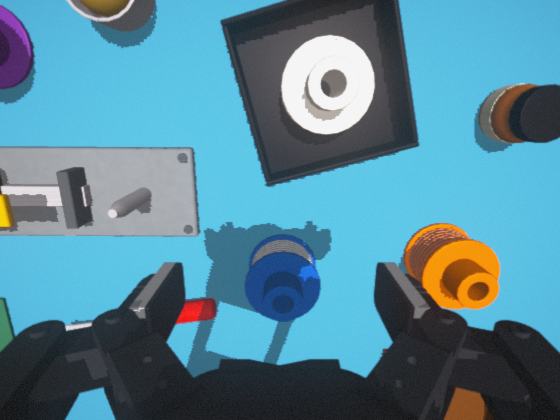

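The white reel stands upright in the tray at (328,85). The blue collar's bore is at (284,301) and the bare spindle tip at (113,213).

```bash
python3 - <<'E'
from h import *
np.set_printoptions(precision=4,suppress=True)
p=snap('wrist')
print('bore',at_z(p,(284,300),.085),'tip',at_z(p,(113.5,212.5),.082)); print(proj(p,[.454,-.136,.085]),proj(p,[.5625,.004,.082]),proj(p,[.5625,.004,.012]))
T=T_tool();print(T[:3,3],readout.sense()['orientation'],go([.4545,-.1365,.082]))
E
```

```text
bore [ 0.463  -0.1399  0.085 ] tip [ 0.5671 -0.0002  0.082 ]
[281.0571 308.5808] [110.2276 217.9095] [142.1676 198.2387]
[ 0.5621 -0.1473  0.2355] [ 3.141  -0.0018 -0.1224] [-108.4    2.3  153.3]
```

Call:
{"op": "servo_tool", "data": {"targets": [{"dx": -50,"dy": 2,"dz": 0,"rx": 0,"ry": 0,"rz": 0},{"dx": -105,"dy": 4,"dz": 10,"rx": 0,"ry": 0,"rz": 0},{"dx": -105,"dy": 4,"dz": 50,"rx": 0,"ry": 0,"rz": 0},{"dx": -105,"dy": 4,"dz": 100,"rx": 0,"ry": 0,"rz": 0},{"dx": -105,"dy": 4,"dz": 135,"rx": 0,"ry": 0,"rz": 0},{"dx": -105,"dy": 4,"dz": 151,"rx": 0,"ry": 0,"rz": 0},{"dx": -105,"dy": 4,"dz": 151,"rx": 0,"ry": 0,"rz": 0}]}}

```text
time: 12.7
tcp_pos: [0.4566, -0.1382, 0.0827]
orientation: [-3.141, 0.002, -0.123]
contact_force: [-0.4, 0.1, -0.4]
opening: 0.0857
grasp_force: 0.0
```

Call:
{"op": "servo_tool", "data": {"hand": 1, "targets": [{"dx": 0,"dy": 0,"dz": 0,"rx": 0,"ry": 0,"rz": 0},{"dx": 0,"dy": 0,"dz": 0,"rx": 0,"ry": 0,"rz": 0},{"dx": 0,"dy": 0,"dz": 0,"rx": 0,"ry": 0,"rz": 0},{"dx": 0,"dy": 0,"dz": 0,"rx": 0,"ry": 0,"rz": 0},{"dx": 0,"dy": 0,"dz": 0,"rx": 0,"ry": 0,"rz": 0},{"dx": 0,"dy": 0,"dz": -10,"rx": 0,"ry": 0,"rz": 0},{"dx": 0,"dy": 0,"dz": -50,"rx": 0,"ry": 0,"rz": 0},{"dx": 0,"dy": 0,"dz": -90,"rx": 0,"ry": 0,"rz": 0},{"dx": 0,"dy": 0,"dz": -112,"rx": 0,"ry": 0,"rz": 0},{"dx": 0,"dy": 0,"dz": -112,"rx": 0,"ry": 0,"rz": 0}]}}

```text
time: 13.95
tcp_pos: [0.4567, -0.1381, 0.1978]
orientation: [3.14, -0.004, -0.122]
contact_force: [-0.2, 0.3, -5.5]
opening: 0.0379
grasp_force: 62.3
```

```bash
python3 - <<'E'
from h import *
np.set_printoptions(precision=4,suppress=True)
p=snap('wrist'); save(p,'w6')
s=readout.sense(); print(s['time'],s['tcp_pos'],s['orientation'],s['opening'],s['grasp_force'],s['contact_force'])
a=cv2.imread('pics/w4.png')[140:400,170:390]; b=cv2.imread('pics/w6.png')[140:400,170:390]
cv2.imwrite('pics/cmp.png',cv2.resize(np.hstack([a,b]),None,fx=1.8,fy=1.8,interpolation=cv2.INTER_CUBIC))
E
```

```text
14.0 [ 0.4558 -0.1376  0.1966] [ 3.1411 -0.0006 -0.1221] 0.03804096229182502 62.29124597711234 [-1.226  -0.5047 -5.2704]
```

View pics/cmp.png

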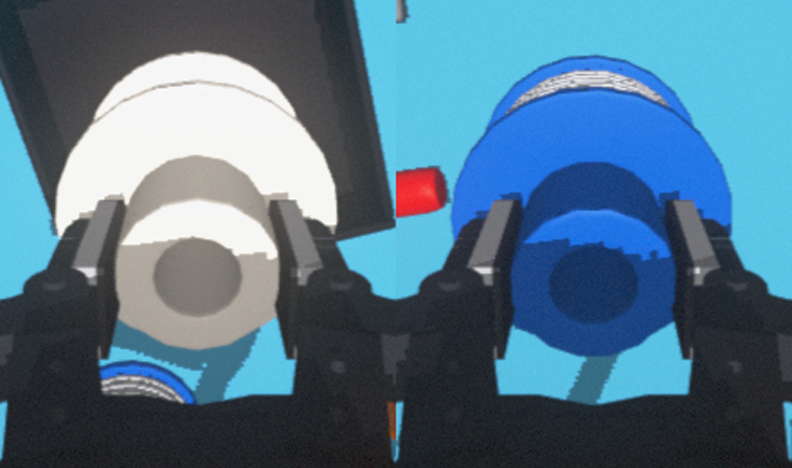

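The blue collar is held about 1.6 mm nearer the robot in the hand than the white one was (bore rows 245–325 against 238–317 in the crop). I'll add that to the return shift to the spindle.

Call:
{"op": "servo_tool", "data": {"targets": [{"dx": 8,"dy": -14,"dz": 0,"rx": 0,"ry": 0,"rz": 0},{"dx": 28,"dy": -48,"dz": 0,"rx": 0,"ry": 0,"rz": 0},{"dx": 54,"dy": -92,"dz": 0,"rx": 0,"ry": 0,"rz": 0},{"dx": 78,"dy": -132,"dz": 0,"rx": 0,"ry": 0,"rz": 0},{"dx": 88,"dy": -150,"dz": 0,"rx": 0,"ry": 0,"rz": 0},{"dx": 89.5,"dy": -152.5,"dz": 0,"rx": 0,"ry": 0,"rz": 0},{"dx": 89.5,"dy": -152.5,"dz": 10,"rx": 0,"ry": 0,"rz": 0},{"dx": 89.5,"dy": -152.5,"dz": 22,"rx": 0,"ry": 0,"rz": 0},{"dx": 89.5,"dy": -152.5,"dz": 26,"rx": 0,"ry": 0,"rz": 0},{"dx": 89.5,"dy": -152.5,"dz": 26,"rx": 0,"ry": 0,"rz": 0}]}}

```text
time: 15.25
tcp_pos: [0.563, 0.0022, 0.1697]
orientation: [-3.142, 0.001, -0.123]
contact_force: [-0.1, -0.4, -4.5]
opening: 0.0381
grasp_force: 62.3
```

Call:
{"op": "servo_tool", "data": {"targets": [{"dx": 0,"dy": 0,"dz": 4,"rx": 0,"ry": 0,"rz": 0},{"dx": 0,"dy": 0,"dz": 8,"rx": 0,"ry": 0,"rz": 0},{"dx": 0,"dy": 0,"dz": 11,"rx": 0,"ry": 0,"rz": 0},{"dx": 0,"dy": 0,"dz": 14,"rx": 0,"ry": 0,"rz": 0},{"dx": 0,"dy": 0,"dz": 14,"rx": 0,"ry": 0,"rz": 0}]}}

```text
time: 15.88
tcp_pos: [0.5634, 0.0029, 0.156]
orientation: [-3.142, 0.001, -0.122]
contact_force: [0.2, 0.8, -4.4]
opening: 0.0378
grasp_force: 62.4
```

Call:
{"op": "servo_tool", "data": {"targets": [{"dx": 0,"dy": 0,"dz": 4,"rx": 0,"ry": 0,"rz": 0},{"dx": 0,"dy": 0,"dz": 8,"rx": 0,"ry": 0,"rz": 0},{"dx": 0,"dy": 0,"dz": 12,"rx": 0,"ry": 0,"rz": 0},{"dx": 0,"dy": 0,"dz": 12,"rx": 0,"ry": 0,"rz": 0}]}}

```text
time: 16.38
tcp_pos: [0.5632, 0.0029, 0.1438]
orientation: [-3.142, 0.001, -0.122]
contact_force: [0.5, 0.3, -4.8]
opening: 0.038
grasp_force: 62.4
```

Call:
{"op": "servo_tool", "data": {"targets": [{"dx": 0,"dy": 0,"dz": 7,"rx": 0,"ry": 0,"rz": 0},{"dx": 0,"dy": 0,"dz": 15,"rx": 0,"ry": 0,"rz": 0},{"dx": 0,"dy": 0,"dz": 23,"rx": 0,"ry": 0,"rz": 0},{"dx": 0,"dy": 0,"dz": 31,"rx": 0,"ry": 0,"rz": 0},{"dx": 0,"dy": 0,"dz": 38,"rx": 0,"ry": 0,"rz": 0},{"dx": 0,"dy": 0,"dz": 42,"rx": 0,"ry": 0,"rz": 0},{"dx": 0,"dy": 0,"dz": 44,"rx": 0,"ry": 0,"rz": 0},{"dx": 0,"dy": 0,"dz": 45,"rx": 0,"ry": 0,"rz": 0},{"dx": 0,"dy": 0,"dz": 46,"rx": 0,"ry": 0,"rz": 0},{"dx": 0,"dy": 0,"dz": 46,"rx": 0,"ry": 0,"rz": 0}]}}

```text
time: 17.62
tcp_pos: [0.5636, 0.0028, 0.0984]
orientation: [3.142, -0.0, -0.122]
contact_force: [-1.1, -0.5, -5.5]
opening: 0.0377
grasp_force: 62.4
```

Call:
{"op": "servo_tool", "data": {"targets": [{"dx": 0,"dy": 0,"dz": 0.5,"rx": 0,"ry": 0,"rz": 0},{"dx": 0,"dy": 0,"dz": 1,"rx": 0,"ry": 0,"rz": 0},{"dx": 0,"dy": 0,"dz": 1.5,"rx": 0,"ry": 0,"rz": 0},{"dx": 0,"dy": 0,"dz": 1.5,"rx": 0,"ry": 0,"rz": 0}]}}

```text
time: 18.12
tcp_pos: [0.5638, 0.0028, 0.0974]
orientation: [3.142, -0.001, -0.122]
contact_force: [-0.9, 1.3, 1.4]
opening: 0.0379
grasp_force: 62.9
```

Contact with the plate: the load went from -5.5 N to +1.4 N. I'll release and rise.

Call:
{"op": "servo_tool", "data": {"hand": 0, "targets": [{"dx": 0,"dy": 0,"dz": 0,"rx": 0,"ry": 0,"rz": 0},{"dx": 0,"dy": 0,"dz": 0,"rx": 0,"ry": 0,"rz": 0},{"dx": 0,"dy": 0,"dz": 0,"rx": 0,"ry": 0,"rz": 0},{"dx": 0,"dy": 0,"dz": 0,"rx": 0,"ry": 0,"rz": 0},{"dx": 0,"dy": 0,"dz": -20,"rx": 0,"ry": 0,"rz": 0},{"dx": 0,"dy": 0,"dz": -70,"rx": 0,"ry": 0,"rz": 0},{"dx": -20,"dy": -40,"dz": -120,"rx": 0,"ry": 0,"rz": 0},{"dx": -40,"dy": -90,"dz": -130,"rx": 0,"ry": 0,"rz": 0},{"dx": -40,"dy": -110,"dz": -130,"rx": 0,"ry": 0,"rz": 0},{"dx": -40,"dy": -110,"dz": -130,"rx": 0,"ry": 0,"rz": 0}]}}

```text
time: 19.38
tcp_pos: [0.5374, 0.1177, 0.2266]
orientation: [3.141, -0.0, -0.119]
contact_force: [-0.9, -0.4, 0.3]
opening: 0.0855
grasp_force: 0.0
```

```bash
python3 - <<'E'
from h import *
np.set_printoptions(precision=4,suppress=True)
p=snap('wrist'); save(p,'w7')
s=readout.sense(); print(s['time'],s['tcp_pos'],s['orientation'],s['opening'])
b=blob(p,(0,150,80),(8,255,255)); print('red',[(x[0],x[1],at_z(p,x[1],.11)) for x in b[:3]])
for n,z in (('full_reel',.012),('keeper_knob',.099)):
  for r in landmark_of(p,n): print(n,r,at_z(p,r['at'],z))
E
```

```text
19.425 [0.5374 0.1167 0.2262] [ 3.1407  0.0006 -0.1208] 0.08569960124150883
red [(1069, array([198.4, 158.6]), array([0.5835, 0.1712, 0.11  ])), (296, array([426.1, 276.7]), array([0.467 , 0.0054, 0.11  ])), (161, array([364.9, 285.2]), array([0.4653, 0.0553, 0.11  ]))]
keeper_knob {'at': [200.0, 159.3], 'p': 0.88} [0.5817 0.173  0.099 ]
```

View pics/w7.png

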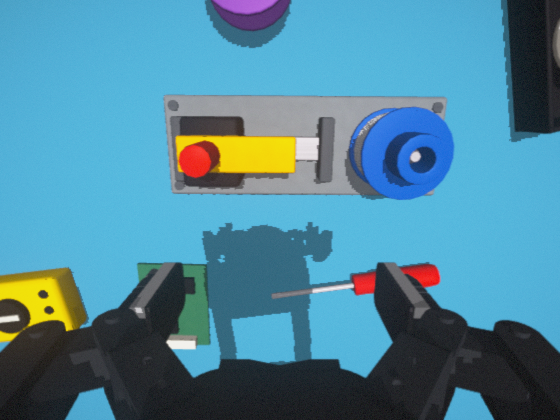

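The blue reel is on the spindle at (408,152), with the tip visible in its bore, and the knob is at (198,159). Now I grip the knob.

Call:
{"op": "servo_tool", "data": {"targets": [{"dx": 39,"dy": -60,"dz": 0,"rx": 0,"ry": 0,"rz": 0},{"dx": 39,"dy": -60,"dz": 30,"rx": 0,"ry": 0,"rz": 0},{"dx": 39,"dy": -60,"dz": 80,"rx": 0,"ry": 0,"rz": 0},{"dx": 39,"dy": -60,"dz": 110,"rx": 0,"ry": 0,"rz": 0},{"dx": 39,"dy": -60,"dz": 110,"rx": 0,"ry": 0,"rz": 0}]}}

```text
time: 20.15
tcp_pos: [0.5816, 0.1699, 0.1135]
orientation: [3.14, 0.007, -0.124]
contact_force: [0.2, -0.1, 0.2]
opening: 0.0854
grasp_force: 0.0
```

Call:
{"op": "servo_tool", "data": {"hand": 1, "targets": [{"dx": 0,"dy": 0,"dz": 0,"rx": 0,"ry": 0,"rz": 0},{"dx": 0,"dy": 0,"dz": 0,"rx": 0,"ry": 0,"rz": 0},{"dx": 0,"dy": 0,"dz": 0,"rx": 0,"ry": 0,"rz": 0},{"dx": 0,"dy": 0,"dz": 0,"rx": 0,"ry": 0,"rz": 0},{"dx": 0,"dy": 0,"dz": 0,"rx": 0,"ry": 0,"rz": 0},{"dx": 0,"dy": 0,"dz": 0,"rx": 0,"ry": 0,"rz": 0}]}}

```text
time: 20.9
tcp_pos: [0.5839, 0.1718, 0.1183]
orientation: [-3.141, -0.002, -0.122]
contact_force: [-0.2, 0.4, 6.0]
opening: 0.0223
grasp_force: 58.7
```

Call:
{"op": "servo_tool", "data": {"targets": [{"dx": 0,"dy": 12,"dz": 0,"rx": 0,"ry": 0,"rz": 0},{"dx": 0,"dy": 30,"dz": 0,"rx": 0,"ry": 0,"rz": 0},{"dx": 0,"dy": 48,"dz": 0,"rx": 0,"ry": 0,"rz": 0},{"dx": 0,"dy": 60,"dz": 0,"rx": 0,"ry": 0,"rz": 0},{"dx": 0,"dy": 67,"dz": 0,"rx": 0,"ry": 0,"rz": 0},{"dx": 0,"dy": 70,"dz": 0,"rx": 0,"ry": 0,"rz": 0},{"dx": 0,"dy": 71,"dz": 0,"rx": 0,"ry": 0,"rz": 0},{"dx": 0,"dy": 71,"dz": 0,"rx": 0,"ry": 0,"rz": 0}]}}

```text
time: 21.9
tcp_pos: [0.5752, 0.1027, 0.1182]
orientation: [-3.139, -0.002, -0.123]
contact_force: [-0.7, 5.7, 6.8]
opening: 0.0219
grasp_force: 59.1
```

Moved about 69.7 mm with 5.7 N. A little more push will show whether this is the stop.

Call:
{"op": "servo_tool", "data": {"targets": [{"dx": 0,"dy": 1,"dz": 0,"rx": 0,"ry": 0,"rz": 0},{"dx": 0,"dy": 2,"dz": 0,"rx": 0,"ry": 0,"rz": 0},{"dx": 0,"dy": 2,"dz": 0,"rx": 0,"ry": 0,"rz": 0}]}}

```text
time: 22.28
tcp_pos: [0.5751, 0.1026, 0.1182]
orientation: [-3.136, -0.002, -0.124]
contact_force: [0.7, 12.0, 5.4]
opening: 0.0224
grasp_force: 59.1
```

It's at the stop: no further movement and the force is up to 12 N. I'll ease off, release and rise.

Call:
{"op": "servo_tool", "data": {"hand": 0, "targets": [{"dx": 0,"dy": -1,"dz": 0,"rx": 0,"ry": 0,"rz": 0},{"dx": 0,"dy": -2,"dz": 0,"rx": 0,"ry": 0,"rz": 0},{"dx": 0,"dy": -2,"dz": 0,"rx": 0,"ry": 0,"rz": 0},{"dx": 0,"dy": -2,"dz": 0,"rx": 0,"ry": 0,"rz": 0},{"dx": 0,"dy": -2,"dz": -20,"rx": 0,"ry": 0,"rz": 0},{"dx": 0,"dy": -2,"dz": -70,"rx": 0,"ry": 0,"rz": 0},{"dx": -40,"dy": -2,"dz": -120,"rx": 0,"ry": 0,"rz": 0},{"dx": -40,"dy": 30,"dz": -140,"rx": 0,"ry": 0,"rz": 0},{"dx": -40,"dy": 50,"dz": -140,"rx": 0,"ry": 0,"rz": 0},{"dx": -40,"dy": 50,"dz": -140,"rx": 0,"ry": 0,"rz": 0}]}}

```text
time: 23.52
tcp_pos: [0.5285, 0.0534, 0.2572]
orientation: [-3.142, -0.001, -0.125]
contact_force: [-0.1, 0.2, -0.3]
opening: 0.0854
grasp_force: 0.0
```

```bash
python3 - <<'E'
from h import *
np.set_printoptions(precision=4,suppress=True)
p=snap('wrist'); save(p,'w8')
s=readout.sense(); print(s['time'],s['tcp_pos'],s['opening'],s['contact_force'])
b=blob(p,(0,150,80),(8,255,255)); print('red',[(x[0],x[1],at_z(p,x[1],.11)) for x in b[:3]])
E
```

```text
23.575 [0.5284 0.0541 0.2568] 0.08551982092161159 [-0.1906  1.0438  0.5357]
red [(805, array([213. , 153.4]), array([0.5745, 0.102 , 0.11  ])), (597, array([339.2, 267.2]), array([0.4589, 0.0067, 0.11  ]))]
```

View pics/w8.png

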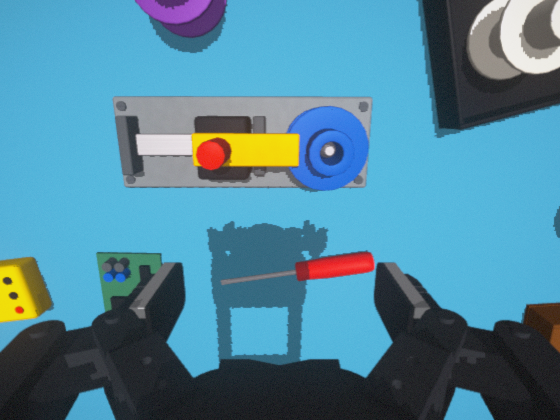

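The tongue lies over the blue flange (its end at (298,150)), the knob at (213,153) is about 99 mm from the spindle, and the white reel is in the tray. I'm handing it in.

```bash
python3 -c "
from station import bot
print(bot.sign_off())"
```

```text
the job is handed in; nothing more can be done
None
```

I've handed the job in, but sign-off returned no verdict: in the last pictures the blue reel is on the spindle with the keeper forward over it and the white reel is upright in the black tray; one wrong move row briefly pushed the keeper against its rear stop, with no failure reported.

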